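Change the laser bench over to the other supply feed

ROBOT

A 6-joint arm with a two-finger parallel gripper is mounted at the origin on the work surface. World frame = base frame: x ahead of the robot, y to its left, z up, the work surface at z = 0. Lengths are in m, angles in rad, forces in N, time in s.
With the tool pointing down it reaches from about 0.35 to 0.975 m from the base axis. Payload 4.9 kg.
Tool frame: the origin (TCP) lies midway between the tips of the shut fingers; the grasp point (between the pads) lies 19 mm behind it; z points along the fingers, x is the direction in which the jaws open and shut, and the axes are right-handed (so a half turn about z gives the same grasp; the last joint's range is limited). The gripper opens to 85 mm and grips with 20 to 120 N. Pads are 22 mm wide; open, the fingers measure 114 mm over their backs; the gripper's body (76 mm by 85 mm) begins 54 mm behind the grasp point. The pads swing forward as they close: fully open they stand 13 mm farther back than shut.
Start: joints at [-1.304, 0.053, 1.613, -0, 1.476, -0.119], TCP at [0.235, -0.579, 0.231] pointing down, gripper open.
Joint ranges: [-3.01, 3.01], [-1.01, 2.22], [0.06, 2.58], [-1.02, 4.17], [0.09, 2.62], [-3.14, 3.14]. Speed limits (rad/s): [2.57, 2.57, 3.14, 3.14, 3.14, 3.14].

INTERFACE

Orientations are given as a rotation vector (axis times angle).
In Python, from station import ctrl gives the robot as it stands.
- The arm moves only by the tool step_arm, never from a script. Its argument "increments" is text: rows parted by semicolons, each of 6 numbers parted by spaces: the shift along the tool's x, y, z as a fraction of full scale, then the turn, a rotation vector about the tool's x, y, z as a fraction of full scale. In form: x y z rx ry rz; .... A call has 1 to 12 rows; each row shifts and turns the commanded pose from where the row before left it, along the tool's axes as they then stand; what a row does not reach is not made up. Full scale, the value 1, is 0.025 m for a shift and 0.1 rad for a turn. A row lasts 1/12 s, in which the tool goes at most 41.7 mm and 7.16 degrees, less where a joint would pass 70% of its speed; a pose out of reach is approached as far as the arm can. A call with a number of a shift or a turn outside -1 to 1 is refused whole. A call with a gripper value outside its range is refused whole. "fingers" is the opening, from -1 (shut) to 1 (fully open), so that 0 is half open, set as the call begins (left out, the last holds). The fingers move at their own pace and stop on an object; "newtons" is the grip in N (left out, the last holds). Time passes only in rows, so rows that do not move let the fingers close. It gives the time, the measured TCP pose, the force and the opening at its end, in the units of the state.
- ctrl.get_obs(): the state, without advancing time (a new reading comes with each control period).
- ctrl.get_image(name): name is "side" or "top"; returns a dict with "pixels" (480x640x3 uint8, red, green, blue), "intrinsics" (3x3 intrinsics, pixels), "eye" and "orientation" of the camera in the world. Camera axes: x right, y down, z forward; pixel columns grow to the right and rows downward; lengths in m; the calibration is good to about 2 mm. A picture is of the moment at which its call begins. There is no depth.
- ctrl.finish_job(): hands the job in, once; it reports no verdict.
The state is a dict: "t": time; "q": joint angles; "dq": joint speeds; "effort": joint torques, N m; "tool_pos": TCP position; "tool_rot": TCP orientation; "contact_force": force on the tool from outside, world axes, zero at the start; "wrist_torque": the same for the moment, N m; "opening": finger opening in m.
Only numpy, scipy, OpenCV 4.12 (cv2) and the standard library are available. Lean on these libraries where they do the work, as an engineer would, in place of code of your own. Each camera call takes 0.05 s, during which the arm holds its last target.

TASK

The optical bench runs on one of the two breakers of the change-over console: transfer it to the other. Switch off the breaker that is on, slide the interlock bar right across until it stands in front of that breaker, then switch the other breaker fully on. Do not force anything that the interlock blocks, and leave the loose things on the table where they are.

Things in the scene. Friction and masses are not known exactly. Their poses are not given: they have to be found in the camera images.
- console: White change-over console fixed to the table, 220 mm deep (x), 280 wide (y). Origin: centre of its underside, z = 0. Axes: x from its low front edge to its high back edge, y left, z up. Its grey cover lies 115 mm above the origin and rises to +x at 20 degrees (75 mm high at the front, 155 at the back). Two breakers sit in it at x = 0, y = +40 and -40 mm; either may be the one in use.
- breaker_a: The breaker that is ON at the start, left or right. Origin on the table below it, axes as the console's. Grey nose 72 mm wide (y), 56 long up the slope, centred over the origin, 8 mm proud of the cover, with a black toggle in its middle.
- breaker_b: The breaker that is OFF at the start; otherwise the same as breaker_a.
- toggle_a (a joint): Toggle of breaker_a: 0 rad OFF (leaning down the slope to the front), 0.9 ON (leaning up the slope to the back). Pivot along y, 18 mm under the cover surface; 58 mm from pivot to tip, 22 wide (y), 10 thick. Over-centre spring: about 6 N at the tip starts it from either end, the force fades to none at 0.45 rad, beyond which it snaps over by itself; released sooner it springs back.
- toggle_b (a joint): Toggle of breaker_b, the same as toggle_a. While the interlock bar is in front of its breaker it is stopped after about 0.25 rad and springs back to OFF when released.
- toggle_a_tip (a point): Middle of the end face of toggle_a; moves with it. In the console's frame it lies at x = -35, z = 139 mm when OFF, x = -14, z = 153 at 0.45 rad, x = +12, z = 156 when ON.
- toggle_b_tip (a point): Middle of the end face of toggle_b; moves with it, x and z as for toggle_a_tip.
- interlock_bar: Steel plate 72 mm long (y), 63 wide, 4 thick, lying along the slope, top 16 mm proud of the cover, on a carriage on a rail up the slope from the noses; slides along the console's y with 2.5 N friction. It fills the place of an ON toggle: it holds OFF the toggle it stands in front of, and an ON toggle stops it. It passes only with both OFF. Starts in front of breaker_b.
- bar_knob (a point): Centre of the top of the bar's finger knob: 16 mm in diameter, 26 tall, square to the slope (leaning 20 degrees to the front), at mid length of the bar. In the console's frame at about x = 31, z = 171 mm; rail stops limit its y to -52 .. +52 mm. Rail (12 mm wide, 8 tall) is under it, 48 mm up the slope from the nose centres.
- park_a (a point): Fixed point: where bar_knob stands when the bar is centred in front of breaker_a.
- park_b (a point): Fixed point: where bar_knob stands when the bar is centred in front of breaker_b.
- driver: Loose screwdriver lying on the table beside the console, 170 mm long; not part of the job.
- lens_tube: Loose black lens tube standing on the table, 30 mm in diameter, 60 mm tall; not part of the job.
- filter_disc: Loose dark filter disc lying on the table, 50 mm in diameter, 8 mm thick; not part of the job.
- loose_clamp: Loose black table clamp with a screw head, 70 x 24 mm, 22 mm tall; not part of the job.

How it is judged:
On the way, in this order (a step that is already met when the one before it is completed fails the run):
1. the breaker that was on is switched fully off (value of joint toggle_a below 0.08 rad), for 0.2 s.
2. the interlock bar stands in front of that breaker (knob within 14 mm of its centre line), the breaker still off (value of joint toggle_a below 0.08 rad and distance between bar_knob and park_a below 0.014 m), for 0.2 s.
3. the other breaker is switched fully on (value of joint toggle_b above 0.82 rad and value of joint toggle_a below 0.08 rad), for 0.2 s.
At the end, for the whole second after the job is handed in: toggle_a is fully OFF (below 0.08 rad), toggle_b fully ON (above 0.82 rad), and the interlock bar stands in front of toggle_a's breaker with its knob within 14 mm of the breaker's centre line (standing against its stop counts) (all of step 3 and distance between bar_knob and park_a below 0.014 m); the robot touches nothing.
It fails at once if a toggle or the interlock bar is forced (more than 80 N) (contact force between the fingers and breaker_a above 80 N or contact force between the fingers and breaker_b above 80 N or contact force between the fingers and interlock_bar above 80 N).
It fails at once if a loose thing on the table is moved more than 20 mm (distance of any of driver, lens_tube, filter_disc, loose_clamp from where it was at the start of the episode above 0.02 m).
It also fails if it takes over 38 s, if anything falls off the work surface, if the arm or the gripper's body presses on something with over 40 N, if the wrist force passes 120 N, or if a joint passes its speed limit or range.

## Working session

There is one attempt and no reset: what is moved stays moved. The work goes in short steps, Python scripts to look and compute and a tool call to move; the robot and the scene stay as the last step left them, time stands still between calls to the robot, and variables do not carry over. Pictures are saved under pics/ and viewed, and the job is handed in when it is done.

Besides the shell and the picture viewer there is one more tool, called after "Emit:" as a command line: name --argument value ..., lists and objects as JSON in quotes. step_arm: Moves the arm, as the interface text tells. Shift numbers are shares of 0.025 m and turn numbers shares of 0.1 rad, none past 1 either way. Its arguments: {"type":"object","properties":{"increments":{"type":"string"},"fingers":{"type":"number"},"newtons":{"type":"number"}},"required":["increments"]}

```bash
ls; mkdir -p pics
python3 - <<'E'
from station import ctrl
import cv2,numpy as np
for n in("side","top"):
    d=ctrl.get_image(n); cv2.imwrite(f"pics/{n}0.png",d["pixels"][:,:,::-1]); print(n,d["intrinsics"],d["eye"],d["orientation"])
o=ctrl.get_obs();print(o)
E
```

```text
pics
side [[569.51839851   0.         320.3966592 ]
 [  0.         569.51839851 235.7329274 ]
 [  0.           0.           1.        ]] [0.17172984 0.71149996 0.9574311 ] [-0.71129262  2.6405371  -1.06766576]
top [[551.96969811   0.         313.13030877]
 [  0.         551.96969811 239.22905881]
 [  0.           0.           1.        ]] [0.38629469 0.04338941 1.21814354] [-2.1441117   2.11734326 -0.17800988]
{'t': 0.1, 'q': array([-1.30399930e+00,  5.32901179e-02,  1.61415031e+00,  8.96641847e-06,
        1.47599487e+00, -1.18999769e-01]), 'dq': array([ 0.00047909, -0.00095211, -0.00563637, -0.00187472,  0.00117992,
        0.00120442]), 'effort': array([ 1.08624827e-03, -3.94905567e+01, -3.71362638e+01, -4.66359393e-05,
        3.89548339e-03, -1.53214290e-05]), 'tool_pos': array([ 0.23504037, -0.57851765,  0.23019021]), 'tool_rot': array([-2.60509465e+00,  1.75370482e+00,  2.18219673e-03]), 'contact_force': array([-0.2229166 ,  0.42954134,  0.47041368]), 'wrist_torque': array([-0.00485219, -0.01710242, -0.04194144]), 'opening': 0.08545233492231487}
```

View pics/side0.png

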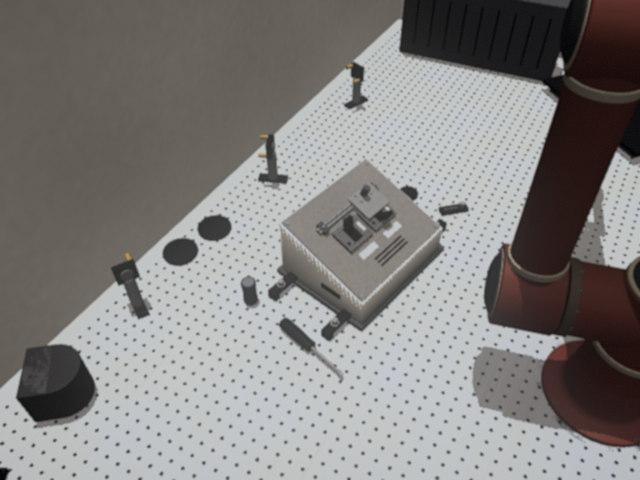

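View pics/top0.png

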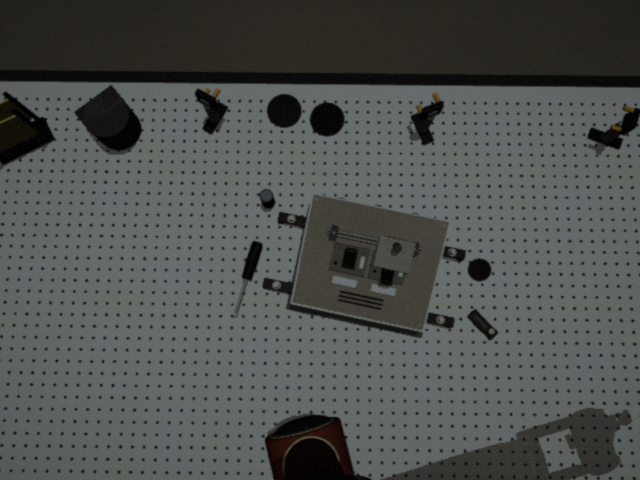

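Run:
```python
import cv2
a=cv2.imread("pics/top0.png")[180:350,270:480]
a=cv2.convertScaleAbs(cv2.resize(a,None,fx=3.5,fy=3.5,interpolation=cv2.INTER_CUBIC),alpha=1.5);cv2.imwrite("pics/topz.png",a)
a=cv2.imread("pics/side0.png")[150:340,260:460]
a=cv2.convertScaleAbs(cv2.resize(a,None,fx=3,fy=3,interpolation=cv2.INTER_CUBIC),alpha=1.3);cv2.imwrite("pics/sidez.png",a)
```

```text
(no output)
```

View pics/topz.png

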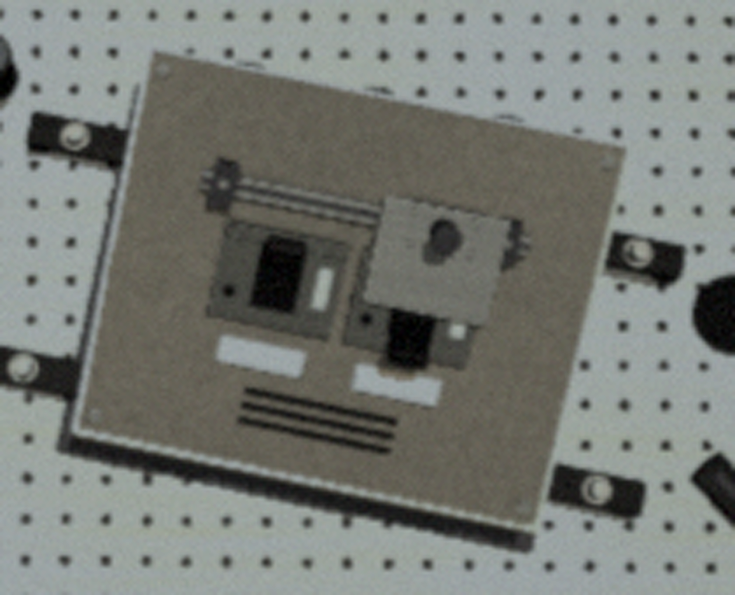

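View pics/sidez.png

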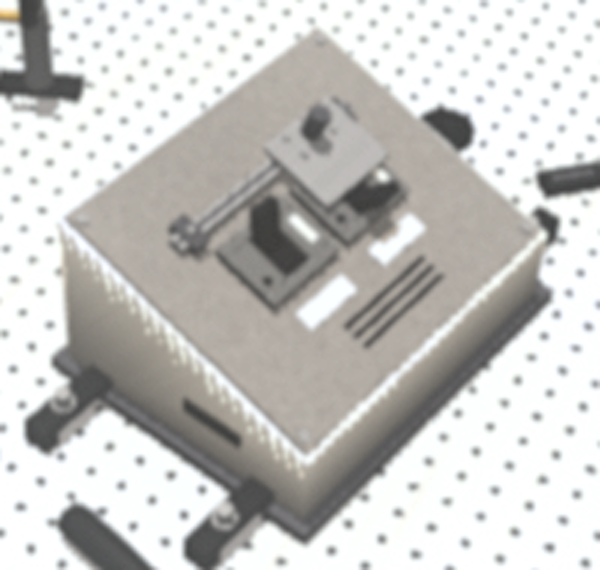

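```bash
cat > h.py <<'E'
import numpy as np,cv2
from scipy.spatial.transform import Rotation as R
from scipy.optimize import least_squares
CAM={"side":(569.51839851,320.3966592,235.7329274,[0.17172984,0.71149996,0.9574311],[-0.71129262,2.6405371,-1.06766576]),
"top":(551.96969811,313.13030877,239.22905881,[0.38629469,0.04338941,1.21814354],[-2.1441117,2.11734326,-0.17800988])}
def proj(n,P):
    f,cx,cy,e,o=CAM[n]; c=(np.atleast_2d(P)-e)@R.from_rotvec(o).as_matrix()
    return np.c_[f*c[:,0]/c[:,2]+cx,f*c[:,1]/c[:,2]+cy]
def ray(n,uv,z):
    f,cx,cy,e,o=CAM[n]; d=R.from_rotvec(o).as_matrix()@[(uv[0]-cx)/f,(uv[1]-cy)/f,1]
    e=np.array(e); return e+d*(z-e[2])/d[2]
def world(p,pose):
    x,y,a=pose; p=np.atleast_2d(p); c,s=np.cos(a),np.sin(a)
    return np.c_[x+c*p[:,0]-s*p[:,1],y+s*p[:,0]+c*p[:,1],p[:,2]]
E
python3 - <<'E'
from h import *
K=np.array([[.11,.14,.155],[.11,-.14,.155],[-.11,-.14,.075],[-.11,.14,.075]])
t=np.array([[153,55],[624,150],[533,525],[75,432]])
s=np.array([[62,222],[318,30],[548,232],[303,462]])
T=(t+.5)/3.5-.5+[270,180]; S=(s+.5)/3-.5+[260,150]
for n,P in(("top",T),("side",S)):
    W=np.array([ray(n,p,k[2]) for p,k in zip(P,K)])
    print(n,W.round(4).tolist(),"sides",[round(float(np.linalg.norm(W[i]-W[i-1])),4) for i in range(4)],W.mean(0))
for sel in(["top"],["side"],["top","side"]):
    f=lambda q:np.concatenate([(proj(n,world(K,q))-{"top":T,"side":S}[n]).ravel() for n in sel])
    r=least_squares(f,[.35,-.05,-.2]); print(sel,r.x,f(r.x).round(1))
q=r.x
F=np.array([[.012,.04,.156],[-.035,-.04,.139],[.031,-.04,.171]])
print(world(F,q)); print("top z",(proj("top",world(F,q))-[270,180])*3.5,"side z",(proj("side",world(F,q))-[260,150])*3)
E
```

```text
top [[0.6574, 0.0492, 0.155], [0.6057, -0.2157, 0.155], [0.3982, -0.1758, 0.075], [0.4489, 0.0926, 0.075]] sides [0.2275, 0.2699, 0.2259, 0.2731] [ 0.52754883 -0.06243981  0.115     ]
side [[0.6595, 0.0535, 0.155], [0.605, -0.2145, 0.155], [0.3947, -0.1798, 0.075], [0.4523, 0.0952, 0.075]] sides [0.2259, 0.2735, 0.2277, 0.281] [ 0.52787948 -0.06139271  0.115     ]
['top'] [ 0.52764304 -0.06237909 -0.19262821] [-2.4 -2.5  2.6 -1.5  1.5  2.7 -1.7  1.1]
['side'] [ 0.52856654 -0.06237648 -0.20004878] [-1.8 -1.  -0.  -2.1  0.4  0.9  1.4  1.3]
['top', 'side'] [ 0.52808435 -0.06231162 -0.19586643] [-2.2 -2.9  2.7 -1.5  1.3  2.6 -1.9  0.7 -1.6 -0.6 -0.2 -2.1  0.5  0.7
  2.   1.4]
[[ 0.54763956 -0.02541184  0.156     ]
 [ 0.48596891 -0.09473522  0.139     ]
 [ 0.55070695 -0.10757991  0.171     ]]
top z [[283.37895322 246.73967969]
 [405.33644488 361.92128968]
 [435.07559893 238.95529638]] side z [[264.27989786 206.5342375 ]
 [389.92309317 194.48371577]
 [317.19622576 118.19931301]]
```

```bash
cat >> h.py <<'E'
Q=(.52808,-.06231,-.19587)
def state(goal=None):
    from station import ctrl
    o=ctrl.get_obs(); p=o["tool_pos"]; M=R.from_rotvec(o["tool_rot"]).as_matrix()
    c,s=np.cos(Q[2]),np.sin(Q[2]); d=p[:2]-Q[:2]
    pc=np.array([c*d[0]+s*d[1],-s*d[0]+c*d[1],p[2]])
    want=np.array([[s,-c,0],[-c,-s,0],[0,0,-1.]]).T
    print("t",round(o["t"],2),"console pos mm",(pc*1e3).round(1),"rot err tool (fs)",(R.from_matrix(M.T@want).as_rotvec()/.1).round(2),"F",o["contact_force"].round(1),"open",round(o["opening"],3),"q",o["q"].round(2))
    if goal is not None:
        w=world(goal,Q)[0]; print("shift full-scale, aligned frame",(want.T@(w-p)/.025).round(2), "current frame",(M.T@(w-p)/.025).round(2))
E
python3 -c "
from h import *
state([.037,.04,.23])"
```

```text
t 0.1 console pos mm [-187.  -563.4  230.2] rot err tool (fs) [0.   0.02 5.82] F [-0.2  0.4  0.5] open 0.085 q [-1.3   0.05  1.61  0.    1.48 -0.12]
shift full-scale, aligned frame [-2.413e+01 -8.960e+00  1.000e-02] current frame [-15.24 -20.75   0.04]
```

Emit:
step_arm --increments "0 0 0 0 0 0.97;0 0 0 0 0 0.97;0 0 0 0 0 0.97;0 0 0 0 0 0.97;0 0 0 0 0 0.97;0 0 0 0 0 0.97;-1 -0.37 0 0 0 0;-1 -0.37 0 0 0 0;-1 -0.37 0 0 0 0;-1 -0.37 0 0 0 0;-1 -0.37 0 0 0 0;-1 -0.37 0 0 0 0" --fingers -1 --newtons 30

```text
t: 1.1
tool_pos: [0.3192, -0.4413, 0.2307]
tool_rot: [-1.993, 2.428, 0.002]
contact_force: [0.2, -0.5, -0.2]
opening: -0.0001
```

Emit:
step_arm --increments "-1 -0.37 0 0 0 0;-1 -0.37 0 0 0 0;-1 -0.37 0 0 0 0;-1 -0.37 0 0 0 0;-1 -0.37 0 0 0 0;-1 -0.37 0 0 0 0;-1 -0.37 0 0 0 0;-1 -0.37 0 0 0 0;-1 -0.37 0 0 0 0;-1 -0.37 0 0 0 0;-1 -0.37 0 0 0 0;-1 -0.37 0 0 0 0"

```text
t: 2.1
tool_pos: [0.4864, -0.1687, 0.2308]
tool_rot: [1.993, -2.428, -0.001]
contact_force: [0.7, -0.1, -0.4]
opening: 0.0
```

```bash
python3 -c "
from h import *
state([.037,.04,.195])"
```

```text
t 2.1 console pos mm [ -20.1 -112.5  230.8] rot err tool (fs) [ 0.01  0.   -0.  ] F [ 0.7 -0.1 -0.4] open 0.0 q [-0.48 -0.21  1.87  0.    1.49  1.29]
shift full-scale, aligned frame [-6.1  -2.28  1.43] current frame [-6.1  -2.28  1.43]
```

Emit:
step_arm --increments "-1 -0.38 0 0 0 0;-1 -0.38 0 0 0 0;-1 -0.38 0 0 0 0;-1 -0.38 0 0 0 0;-1 -0.38 0 0 0 0;-1 -0.38 0 0 0 0;-0.1 0 0.7 0 0 0;0 0 0.7 0 0 0;0 0 0 0 0 0"

```text
t: 2.85
tool_pos: [0.5695, -0.0306, 0.1916]
tool_rot: [1.991, -2.423, -0.009]
contact_force: [-0.3, 0.3, -1.3]
opening: -0.0003
```

```bash
cat > look.py <<'E'
import sys
from h import *
from station import ctrl
k=sys.argv[1]
ims=[]
for n,(x,y,w,h) in(("top",(310,210,130,120)),("side",(290,150,130,120))):
    a=ctrl.get_image(n)["pixels"][y:y+h,x:x+w,::-1]
    ims.append(cv2.convertScaleAbs(cv2.resize(a,(400,369),interpolation=cv2.INTER_CUBIC),alpha=1.5))
cv2.imwrite(f"pics/{k}.png",np.hstack(ims))
E
python3 look.py l1; python3 -c "
from h import *
state([.037,.04,.147])"
```

```text
t 2.95 console pos mm [ 36.2  38.6 195.2] rot err tool (fs) [ 0.03 -0.   -0.  ] F [0.7 0.4 0.7] open 0.0 q [-0.19 -0.05  1.77 -0.    1.42  1.58]
shift full-scale, aligned frame [-0.06 -0.03  1.93] current frame [-0.06 -0.04  1.93]
```

View pics/l1.png

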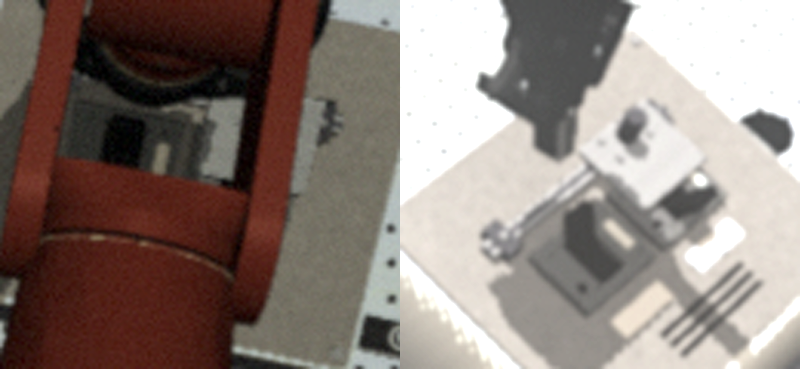

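In the side view (right half) the shut fingertips sit at about (557,150), and the ON toggle stands at (585,225). In the top view the arm covers most of the console. I'll descend behind the toggle.

Emit:
step_arm --increments "0 0 0.6 0 0 0;0 0 0.6 0 0 0;0 0 0.5 0 0 0;0 0 0.2 0 0 0;0 0 0 0 0 0"

```text
t: 3.37
tool_pos: [0.5711, -0.0318, 0.1477]
tool_rot: [1.992, -2.428, -0.003]
contact_force: [-1.0, 0.2, -0.8]
opening: -0.0001
```

```bash
python3 look.py l2; python3 -c "
from h import *
state([.037,.04,.147])"
```

```text
t 3.47 console pos mm [ 37.3  38.4 149.5] rot err tool (fs) [-0.01  0.   -0.01] F [-0.5 -0.1  1. ] open -0.0 q [-0.19 -0.01  1.81  0.    1.33  1.58]
shift full-scale, aligned frame [-0.06  0.01  0.1 ] current frame [-0.06  0.01  0.1 ]
```

View pics/l2.png

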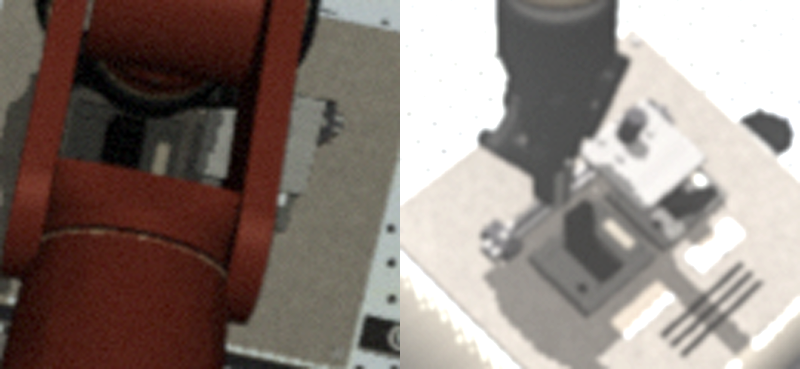

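Fingertips are at about (550,195), just behind the toggle, with no contact force. Next I push toward the front.

Emit:
step_arm --increments "0 0.3 0.1 0 0 0;0 0.3 0 0 0 0;0 0.3 0 0 0 0;0 0.3 0 0 0 0;0 0.25 0 0 0 0"

```text
t: 3.88
tool_pos: [0.5362, -0.0246, 0.1473]
tool_rot: [-1.992, 2.427, -0.003]
contact_force: [0.5, -0.1, -0.3]
opening: -0.0002
```

Emit:
step_arm --increments "0 0.2 0 0 0 0;0 0.2 0 0 0 0;0 0 0 0 0 0"

```text
t: 4.13
tool_pos: [0.5253, -0.0223, 0.1461]
tool_rot: [1.993, -2.428, -0.002]
contact_force: [0.5, 0.5, 0.1]
opening: 0.0001
```

```bash
python3 look.py l3; python3 -c "
from h import *
state([.037,.04,.147])"
```

```text
t 4.23 console pos mm [ -9.6  38.6 146.2] rot err tool (fs) [ 0.  0. -0.] F [-0.3 -1.6  0.2] open 0.0 q [-0.18 -0.12  1.92  0.    1.33  1.58]
shift full-scale, aligned frame [-0.06 -1.86 -0.03] current frame [-0.06 -1.86 -0.03]
```

View pics/l3.png

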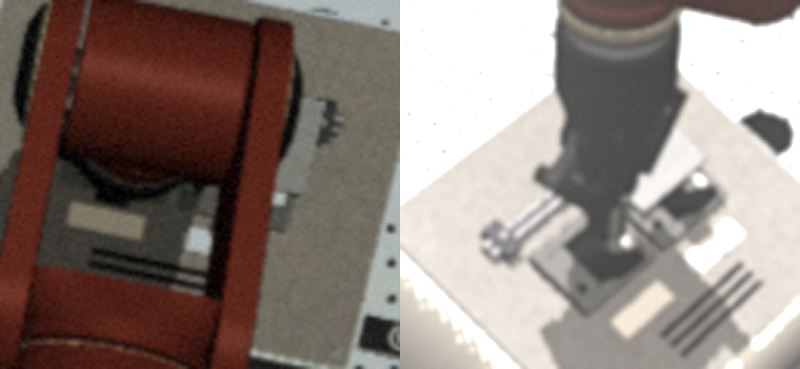

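The toggle now appears tipped forward at (605,258). I'll lift, cross to the far side of the knob and look.

Emit:
step_arm --increments "0 0 -1 0 0 0;0 0 -1 0 0 0;0.8 -0.3 -0.6 0 0 0;0.9 -0.35 0 0 0 0;0.9 -0.35 0 0 0 0;0.9 -0.35 0 0 0 0;0.9 -0.35 0 0 0 0;0.5 -0.1 0 0 0 0;0 0 0 0 0 0"

```text
t: 4.98
tool_pos: [0.5467, -0.1537, 0.2111]
tool_rot: [1.989, -2.431, -0.0]
contact_force: [-0.7, -0.1, 0.1]
opening: 0.0
```

```bash
python3 look.py l4; python3 -c "
from h import *
state([.036,-.080,.16])"
```

```text
t 5.08 console pos mm [ 35.5 -83.7 211. ] rot err tool (fs) [ 0.01  0.01 -0.01] F [ 0.2  0.4 -0. ] open 0.0 q [-0.4  -0.07  1.77  0.    1.44  1.37]
shift full-scale, aligned frame [-0.15 -0.02  2.04] current frame [-0.15 -0.02  2.04]
```

View pics/l4.png

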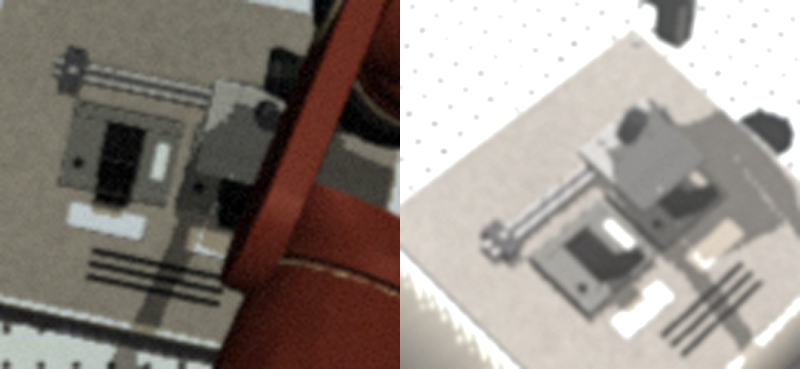

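Toggle a is clearly OFF: it leans forward in both views, at (605,258) in the side view. The knob top is at about (634,118) in the side view.

```bash
python3 -c "
from h import *
c,s=np.cos(Q[2]),np.sin(Q[2])
for n,uv in(('side',(290+234/3.077,150+118/3.077)),('side',(260+319/3,150+112/3)),('top',(270+444/3.5,180+234/3.5))):
    p=ray(n,uv,.171)-[Q[0],Q[1],0]; print(n,c*p[0]+s*p[1],-s*p[0]+c*p[1])"
```

```text
side 0.032576636874056084 -0.043044196043612766
side 0.034133993889103376 -0.04596975112357024
top 0.03472087737902136 -0.0442852484790212
```

Emit:
step_arm --increments "-0.1 0 0.7 0 0 0;0 0 0.7 0 0 0;0 0 0.5 0 0 0;0 0 0.2 0 0 0;0 0 0 0 0 0"

```text
t: 5.5
tool_pos: [0.5461, -0.1479, 0.1569]
tool_rot: [1.993, -2.426, -0.005]
contact_force: [0.1, 0.6, -0.5]
opening: -0.0004
```

```bash
python3 look.py l5; python3 -c "
from h import *
state([.036,.016,.159])"
```

```text
t 5.6 console pos mm [ 35.9 -81.  159.3] rot err tool (fs) [-0. -0.  0.] F [-0.1  0.   0.5] open 0.0 q [-0.4  -0.03  1.82  0.    1.35  1.37]
shift full-scale, aligned frame [-3.88 -0.01  0.01] current frame [-3.88 -0.01  0.01]
```

View pics/l5.png

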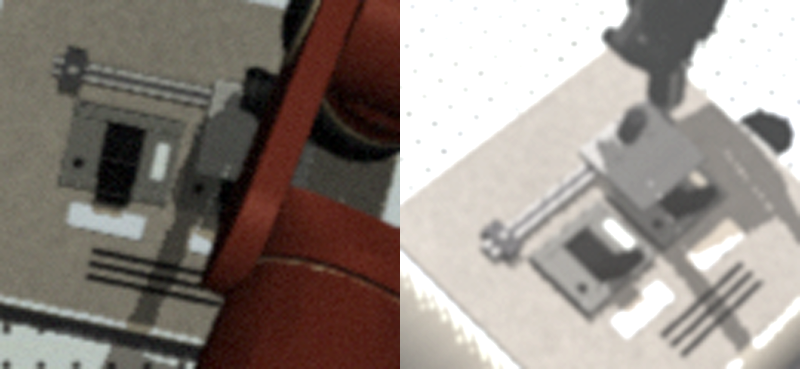

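Fingertips are beside the knob at about (667,100). I'll push the bar to the left.

Emit:
step_arm --increments "-0.3 0 0 0 0 0;-0.3 0 0 0 0 0;-0.3 0 0 0 0 0;-0.3 0 0 0 0 0;-0.4 0 0 0 0 0;-0.4 0 0 0 0 0"

```text
t: 6.1
tool_pos: [0.5578, -0.0995, 0.1597]
tool_rot: [-1.993, 2.428, -0.003]
contact_force: [0.9, -2.7, 2.6]
opening: -0.0003
```

Emit:
step_arm --increments "-0.4 0 0 0 0 0;-0.4 0 0 0 0 0;-0.4 0 0 0 0 0;-0.3 0 0 0 0 0;-0.3 0 0 0 0 0;0 0 0 0 0 0"

```text
t: 6.6
tool_pos: [0.5654, -0.0541, 0.1582]
tool_rot: [1.995, -2.427, -0.003]
contact_force: [0.1, 0.4, -0.0]
opening: -0.0004
```

```bash
python3 look.py l6; python3 -c "
from h import *
state([.036,.016,.159])"
```

```text
t 6.7 console pos mm [ 34.7  14.4 157.6] rot err tool (fs) [0.03 0.01 0.  ] F [-0.  -0.2  0.1] open -0.0 q [-0.23 -0.02  1.82  0.    1.35  1.54]
shift full-scale, aligned frame [-0.06 -0.05 -0.06] current frame [-0.06 -0.05 -0.06]
```

View pics/l6.png

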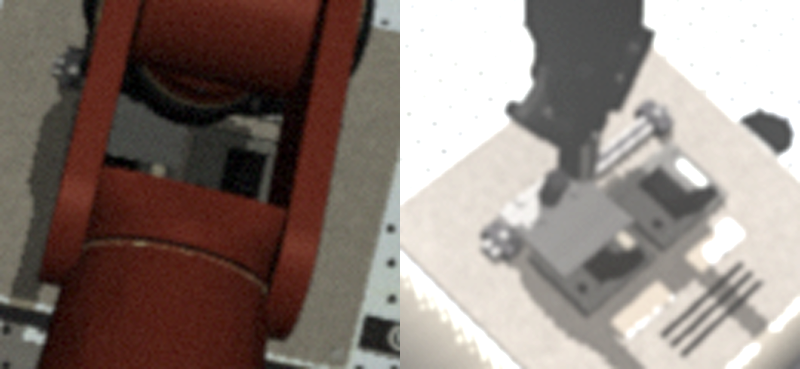

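The bar has moved to stand over breaker a, with the knob at about (553,186). I'll back off, lift, and move toward the front of breaker b.

Emit:
step_arm --increments "0.4 0 0 0 0 0;0 0 -1 0 0 0;0 0 -1 0 0 0;0.5 0.8 -0.5 0 0 0;0.8 0.9 0 0 0 0;0.7 0.9 0 0 0 0;0 0.9 0 0 0 0;0 0.9 0 0 0 0;0 0 0 0 0 0"

```text
t: 7.45
tool_pos: [0.443, -0.0934, 0.2202]
tool_rot: [1.99, -2.429, -0.004]
contact_force: [-0.2, -0.1, -0.4]
opening: 0.0002
```

```bash
python3 look.py l7; python3 -c "
from h import *
state([-.072,-.042,.128])"
```

```text
t 7.55 console pos mm [-74.8 -47.  221. ] rot err tool (fs) [-0.    0.   -0.02] F [-0.1 -0.3 -0.6] open 0.0 q [-0.37 -0.37  2.    0.    1.51  1.4 ]
shift full-scale, aligned frame [-0.2  -0.11  3.72] current frame [-0.2  -0.11  3.72]
```

View pics/l7.png

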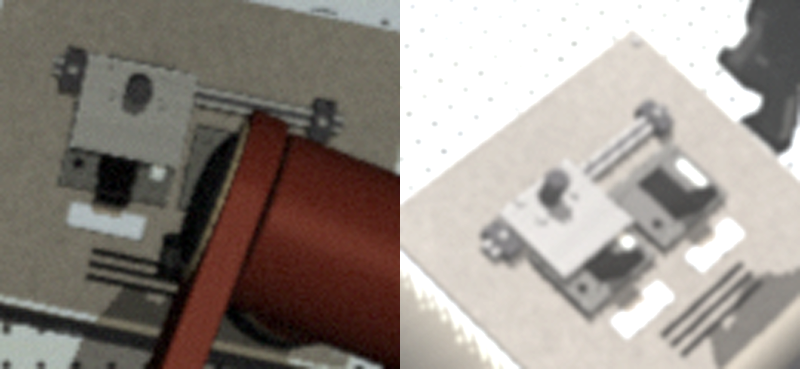

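```bash
python3 -c "
from h import *
c,s=np.cos(Q[2]),np.sin(Q[2])
for n,uv in(('side',(290+154/3.077,150+180/3.077)),('top',(310+138/3.077,210+86/3.077))):
    p=ray(n,uv,.171)-[Q[0],Q[1],0]; print(n,c*p[0]+s*p[1],-s*p[0]+c*p[1])"
```

```text
side 0.0337984049062797 0.03972367068379333
top 0.03508299976809225 0.037977071141509
```

Emit:
step_arm --increments "-0.2 0 0.8 0 0 0;0 0 0.8 0 0 0;0 0 0.8 0 0 0;0 0 0.8 0 0 0;0 0 0.5 0 0 0;0 0 0 0 0 0"

```text
t: 8.05
tool_pos: [0.4455, -0.0879, 0.1252]
tool_rot: [1.991, -2.426, -0.009]
contact_force: [-1.5, -0.7, 0.0]
opening: -0.0
```

```bash
python3 look.py l8; python3 -c "
from h import *
state([-.015,-.042,.128])"
```

```text
t 8.15 console pos mm [-74.  -41.4 128.8] rot err tool (fs) [ 0.01  0.   -0.  ] F [ 0.7 -0.5  0.7] open 0.0 q [-0.36 -0.28  2.1   0.    1.33  1.41]
shift full-scale, aligned frame [ 0.02 -2.36  0.03] current frame [ 0.02 -2.36  0.03]
```

View pics/l8.png

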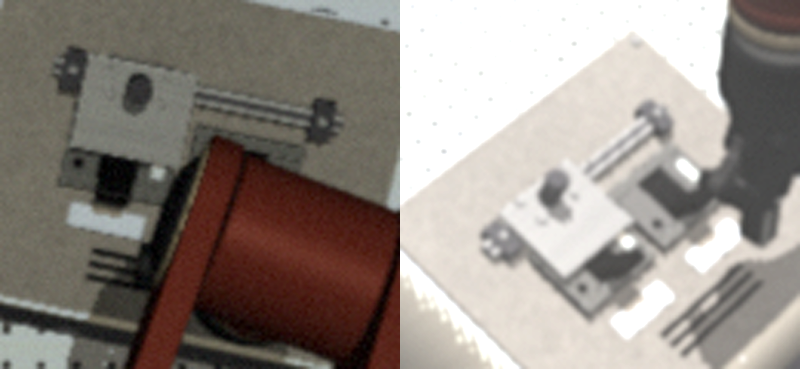

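The knob is at y ≈ 39 mm by both views, so the bar is parked. Fingertips are in front of toggle b at about (755,235). Now I push up the slope.

Emit:
step_arm --increments "0 -0.5 0.16 0 0 0;0 -0.4 0 0 0 0;0 -0.3 0 0 0 0;0 -0.3 0 0 0 0;0 -0.3 -0.16 0 0 0"

```text
t: 8.57
tool_pos: [0.4789, -0.0949, 0.1296]
tool_rot: [1.978, -2.406, -0.049]
contact_force: [-62.4, 11.2, 52.2]
opening: -0.0001
```

Emit:
step_arm --increments "0 -0.2 0 0 0 0;0 -0.15 0 0 0 0;0 -0.1 0 0 0 0;0 0 0 0 0 0"

```text
t: 8.9
tool_pos: [0.5037, -0.0999, 0.1302]
tool_rot: [-1.992, 2.427, -0.004]
contact_force: [0.6, -0.2, 0.5]
opening: -0.0001
```

```bash
python3 look.py l9; python3 -c "
from h import *
state([-.015,-.042,.128])"
```

```text
t 9.0 console pos mm [-17.5 -41.5 129.3] rot err tool (fs) [-0.01 -0.   -0.  ] F [-0.4  0.5  0.1] open 0.0 q [-0.34 -0.13  1.97  0.    1.31  1.43]
shift full-scale, aligned frame [ 0.02 -0.1   0.05] current frame [ 0.02 -0.1   0.05]
```

View pics/l9.png

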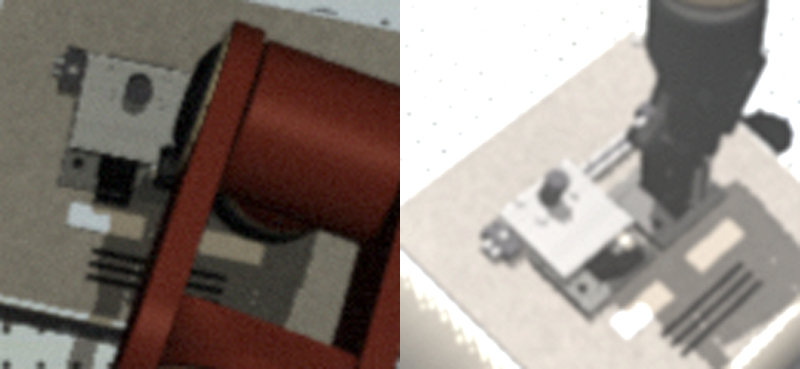

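That push showed a transient of about 82 N on the wrist sensor, and it reads zero now. I'll back off forward and down-slope, lift, and check.

Emit:
step_arm --increments "0 0.4 0 0 0 0;0 0.6 -0.3 0 0 0;0 0.6 -0.8 0 0 0;0 0.4 -1 0 0 0;0 0 -1 0 0 0;0 0.7 -1 0 0 0;0 1 0 0 0 0;0.9 0.5 0 0 0 0;1 0.3 0 0 0 0;1 0 0 0 0 0;1 0 0 0 0 0;1 0 0 0 0 0"

```text
t: 10.0
tool_pos: [0.3676, -0.1986, 0.2315]
tool_rot: [-1.993, 2.428, -0.002]
contact_force: [-0.0, -0.4, -1.0]
opening: -0.0002
```

Emit:
step_arm --increments "1 0 0 0 0 0;1 0 0 0 0 0;1 0 0 0 0 0;1 0 0 0 0 0;0 0 0 0 0 0"

```text
t: 10.42
tool_pos: [0.3476, -0.2988, 0.2313]
tool_rot: [1.988, -2.431, 0.001]
contact_force: [-0.6, -0.2, -0.9]
opening: 0.0001
```

```bash
python3 look.py l10; python3 -c "
from h import *
from station import ctrl
for n in('top','side'): cv2.imwrite(f'pics/{n}_end.png',ctrl.get_image(n)['pixels'][:,:,::-1])
state([-.015,-.042,.128])
a,b=[cv2.imread(f'pics/top{k}.png') for k in('0','_end')]
cv2.imwrite('pics/cmp.png',np.hstack([cv2.convertScaleAbs(i[170:360,220:520],alpha=1.5) for i in(a,b)]))"
```

```text
t 10.62 console pos mm [-130.7 -263.3  231.1] rot err tool (fs) [0.   0.01 0.  ] F [ 0.6  0.1 -0.1] open 0.0 q [-0.87 -0.37  1.99  0.    1.52  0.9 ]
shift full-scale, aligned frame [-8.85 -4.63  4.13] current frame [-8.85 -4.63  4.13]
```

View pics/l10.png

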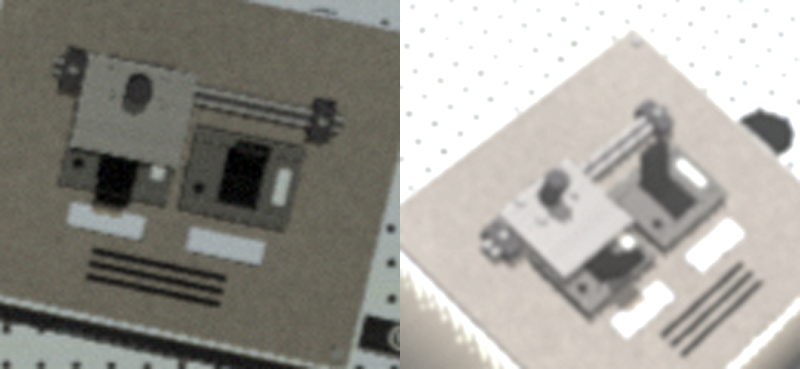

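View pics/cmp.png

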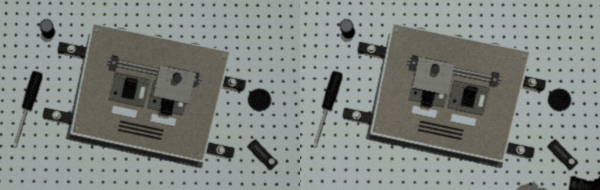

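Toggle b now stands upright (ON) at (655,165) in the side view. Toggle a leans forward (OFF) at (615,262). The bar is over breaker a with its knob at (138,88) in the top view. The loose things have not moved, and the arm is clear.

```bash
python3 -c "
from station import ctrl
print(ctrl.finish_job())"
```

```text
the job is handed in; nothing more can be done
None
```

The bench is transferred to the other breaker and the job is handed in, but one force spike while switching on may have broken the 80 N limit.

I switched the left breaker (a) off, slid the interlock bar by its knob until it stood in front of that breaker, then switched the right breaker (b) on. It took about 10.6 s.

**Last checks, from the images:**
- Toggle a leans forward (OFF) and toggle b stands upright (ON). I judged both by eye; I did not measure the angles.
- The knob sits at y ≈ 38–40 mm in the console frame, against a park line of 40 mm.
- The loose things look unmoved when the first and last top views are compared.
- The arm is clear and reads no contact force.

**One check disagreed:** while pushing toggle b on, one wrist reading came to about 82 N (-62, 11, 52). It was back near zero at the next reading, once the toggle had snapped over. That is far above the 9 N or so I expected. The fingertip may have caught the breaker's nose or the toggle's end. I took that push in five rows without reading the force between them. The finger-to-breaker force may therefore have reached or passed 80 N at that moment, and I cannot rule out that the run failed on it.

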